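# Centre the wobbly stamp on its display stand

## Task

The dark wooden stamp stands off-centre on its little round display stand. Nudge it with light taps of the fingertips, low on its foot, until the foot stands upright and wholly inside the black ring in the middle of the stand, without toppling it; do not pinch or lift it, and do not press hard. Leave the pale stamps and everything else on the table as they are, and finish with the hand clear.

Things in the scene. Friction and masses are not known exactly. Their poses are not given: they have to be found in the camera images.
- stamp: dark wooden stamp standing nails-up, 62 mm tall, about 80 g, top-heavy. Foot flange 36 mm diameter (widest 3 to 11 mm above its underside; standing face 32 mm), waist 18 mm diameter up to 30 mm, head 28 mm diameter up to 48 mm, then steel nails 21 mm across. Origin: centre of its underside, z up its axis; yaw meaningless. Pushed low on the flange it slides, pushed at the head it topples
- stand_a: the small round wooden stand with a white top that carries the dark stamp, fixed to the table: 45 mm tall, base 100 mm, top plate 110 mm in diameter and 12 mm thick, its flat top face marked by a thin black ring (50 mm inner, 56 mm outer diameter, concentric, painted flat). Origin: centre of its underside, on its axis; the top face is 45 mm above it; yaw meaningless
- stand_b: stand just like stand_a, fixed, carrying the pale stamp pale_b; origin at the centre of its underside
- stand_c: stand just like stand_a, fixed, carrying the pale stamp pale_c; origin at the centre of its underside
- pale_b: pale wooden stamp with brass nails, same shape and size as stamp, already centred on stand_b; origin at the centre of its underside. Leave alone
- pale_c: pale wooden stamp with brass nails, same shape and size as stamp, already centred on stand_c; origin at the centre of its underside. Leave alone
- jar: closed amber glass jar, 60 mm diameter, 85 mm tall; origin at the centre of its underside. Bystander
- bowl: small blue ceramic bowl, 90 mm across, 40 mm tall; origin at the centre of its underside. Bystander
- tile: flat terracotta test tile, 90 x 90 x 10 mm, lying on the table; origin at the centre of its underside. Bystander
- brush: brush lying on the table along its own x axis; origin underneath it. Bystander
- screwdriver: screwdriver with a dark wooden handle, 180 mm long, lying on the table along its own x axis; origin underneath it. Bystander

How it is judged:
By the outcome, as a careful person would: the job done as asked, in the order asked, and still so for the second after the job is handed in, with the robot touching nothing.
It also fails if it takes over 45 s, if anything falls off the work surface, if the arm or the gripper's body presses on something with over 40 N, if the wrist force passes 120 N, or if a joint passes its speed limit or range.

## Robot

A 6-joint arm with a two-finger parallel gripper is mounted at the origin on the work surface. World frame = base frame: x ahead of the robot, y to its left, z up, the work surface at z = 0. Lengths are in m, angles in rad, forces in N, time in s.
With the tool pointing down it reaches from about 0.35 to 0.775 m from the base axis. Payload 5.5 kg.
Tool frame: the origin (TCP) lies on the centre line of the jaws, within the pads' length; the fingertips stand 11 mm ahead of it and the grasp point (between the pads) lies 8 mm behind it; z points along the fingers, y is the direction in which the jaws open and shut (so a half turn about z gives the same grasp; the last joint's range is limited). The gripper opens to 85 mm and grips with 20 to 120 N. Pads are 22 mm wide; open, the fingers measure 114 mm over their backs; the gripper's body (76 mm by 85 mm) begins 54 mm behind the grasp point. The pads swing forward as they close: fully open they stand 13 mm farther back than shut.
Start: joints at [1.13, 0.313, 0.046, 1.304, 0, 1.431], TCP at [0.17, 0.549, 0.242] pointing down, gripper open.
Joint ranges: [-2.76, 2.76], [-0.86, 1.69], [-1.03, 1.26], [-2.2, 2.34], [-1.47, 1.5], [-3.14, 3.14]. Speed limits (rad/s): [2.57, 2.57, 3.14, 3.14, 3.14, 3.14].

## Interface

Orientations are given as a unit quaternion [w, x, y, z].
In Python, from workcell import env, imaging, order gives the robot as it stands. The module is installed in compiled form; this text tells all that it offers.
- The arm moves only by the tool move_arm, never from a script. Its argument "deltas" is one flat list of numbers, 7 for each row, row after row: the gripper's target within -1 to 1 (shut at 1, half-way at 0, fully open at -1), then the shift along the tool's x, y, z in m, then the turn, a rotation vector about the tool's x, y, z in degrees. In form: [jaw, tx, ty, tz, ax, ay, az, jaw, tx, ty, tz, ax, ay, az, ...]. A call has 1 to 10 rows; each row shifts and turns the commanded pose from where the row before left it, along the tool's axes as they then stand; what a row does not reach is not made up. A row lasts 1/8 s, in which the tool goes at most 62.5 mm and 10.7 degrees, less where a joint would pass 70% of its speed; a pose out of reach is approached as far as the arm can. A call is refused whole if a number of a shift passes 0.0625 or a number of a turn 10.7, either way. A call with a gripper value outside its range is refused whole. The fingers move at their own pace and stop on an object; "squeeze" is the grip in N (left out, the last holds). Time passes only in rows, so rows that do not move let the fingers close. It gives the time, the measured TCP pose, the force and the opening at its end, in the units of the state.
- env.get_state(): the state, without advancing time (a new reading comes with each control period).
- imaging.read_camera(name): name is "side" or "top"; returns a dict with "img" (420x560x3 uint8, red, green, blue), "z_map" (420x560 float32, m along the optical axis (not along the pixel's ray), 0 where there is no reading), "fx", "fy", "cx", "cy" (pixels), "rvec" (rotation vector, rad) and "tvec" (3), from world to camera coordinates, as OpenCV has them. Camera axes: x right, y down, z forward; pixel columns grow to the right and rows downward; lengths in m; the calibration is good to about 2 mm. A picture is of the moment at which its call begins.
- order.hand_in(): hands the job in, once; it reports no verdict.
Trained networks look in a picture, given as the dict that the camera call returned (one of the last four; its "shot" number tells which), for a name from the list of things; names that differ only in an ending like _2 or _b are one class to them, and where a whole thing is asked for, a point or a joint stands for the part that bears it (a point fixed in the world has none). Each returns a list of dicts, best first, with "confidence" (0 to 1); they miss things now and then, are a little off and sometimes report something else, mostly with a low value. They report only what shows in the picture. A call takes as long as a camera call.
- imaging.recognise(picture, thing): "centre" ([column, row] in pixels, amid what is visible of it).
- imaging.cut_out(picture, thing): "mask" (420x560 bool, what is visible of it) and "centre" ([column, row] in pixels, amid what is visible of it).
The state is a dict: "clock": time; "joint_pos": joint angles; "qvel": joint speeds; "tau": joint torques, N m; "tcp_pos": TCP position; "orientation": TCP orientation; "wrist_force": force on the tool from outside, world axes, zero at the start; "ft_torque": the same for the moment, N m; "finger_gap": finger opening in m.
Only numpy, scipy, OpenCV 4.12 (cv2) and the standard library are available. Lean on these libraries where they do the work, as an engineer would, in place of code of your own. Each camera call takes 0.05 s, during which the arm holds its last target.

## Working session

There is one attempt and no reset: what is moved stays moved. The work goes in short steps, Python scripts to look and compute and a tool call to move; the robot and the scene stay as the last step left them, time stands still between calls to the robot, and variables do not carry over. Pictures are saved under pics/ and viewed, and the job is handed in when it is done.

Besides the shell and the picture viewer there is one more tool, called after "Call:" by a JSON object that holds its "api" and its "payload". move_arm: Moves the arm, as the interface text tells. Its arguments: {"type":"object","properties":{"deltas":{"type":"array"},"squeeze":{"type":"number"}},"required":["deltas"]}

```bash
mkdir -p pics
cat > h.py <<'E'
from workcell import env, imaging, order
import numpy as np, cv2
def save(p,n): cv2.imwrite('pics/'+n,cv2.cvtColor(p['img'],cv2.COLOR_RGB2BGR))
def world(p,uv,z=None):
    """pixels -> world, by depth map"""
    uv=np.atleast_2d(uv).astype(int)
    d=p['z_map'][uv[:,1],uv[:,0]]
    c=np.stack([(uv[:,0]-p['cx'])/p['fx']*d,(uv[:,1]-p['cy'])/p['fy']*d,d],1)
    R=cv2.Rodrigues(np.array(p['rvec']))[0]
    return (c-np.array(p['tvec']).ravel())@R
def cloud(p,mask):
    v,u=np.nonzero(mask&(p['z_map']>0))
    return world(p,np.stack([u,v],1)),u,v
E
python3 - <<'E'
from h import *
print(env.get_state())
for n in('side','top'):
    p=imaging.read_camera(n);save(p,n+'0.png')
    R=cv2.Rodrigues(np.array(p['rvec']))[0]; print(n,-R.T@np.array(p['tvec']).ravel(),R[2],p['fx'])
    for t in('stamp','stand_a','pale_b','jar','bowl','tile','brush','screwdriver'):
        for r in imaging.cut_out(p,t):
            P,u,v=cloud(p,r['mask']); print(t,round(r['confidence'],2),r['centre'],P.min(0).round(3),P.max(0).round(3))
E
```

```text
{'clock': 0.0, 'joint_pos': array([ 1.13037376e+00,  3.14010530e-01,  4.49425089e-02,  1.30359583e+00,
       -3.37245902e-06,  1.43121110e+00]), 'qvel': array([-0.0026093 , -0.00230541, -0.00055968, -0.00019626, -0.00212673,
        0.00122611]), 'tau': array([ 6.91635455e-05, -4.80625069e+01,  2.98533171e+01,  1.93502696e-02,
       -3.18947923e-04, -1.10824698e-05]), 'tcp_pos': array([0.17016781, 0.54871231, 0.24138818]), 'orientation': array([-2.65398517e-04,  1.49852020e-01,  9.88707995e-01, -8.95251284e-04]), 'wrist_force': array([0.01953257, 0.04195864, 0.42696535]), 'ft_torque': array([-0.01554263, -0.00319251, -0.03538016]), 'finger_gap': 0.08516134127834976}
side [0.30843212 1.15859768 0.84902395] [ 0.16389015 -0.80852002 -0.56518616] 531.5044934370416
stamp 0.53 [305.9, 162.6] [ 0.506 -0.404 -0.004] [ 0.566 -0.188  0.111]
stand_a 0.9 [260.7, 215.6] [ 0.553 -0.112 -0.003] [0.664 0.19  0.111]
stand_a 0.84 [263.9, 260.8] [ 0.507  0.139 -0.002] [0.617 0.247 0.052]
stand_a 0.57 [298.2, 182.4] [ 0.476 -0.235 -0.   ] [ 0.583 -0.129  0.052]
pale_b 0.62 [261.9, 244.4] [ 0.546  0.05
[... 705 characters left out ...]

stand_a 0.86 [272.7, 186.0] [ 0.551 -0.049 -0.004] [0.665 0.065 0.106]
stand_a 0.67 [210.1, 211.6] [0.506 0.135 0.035] [0.608 0.237 0.092]
pale_b 0.49 [271.8, 185.5] [ 0.586 -0.009  0.049] [0.616 0.022 0.111]
jar 0.62 [225.9, 133.5] [ 0.73   0.095 -0.004] [0.806 0.152 0.092]
bowl 0.87 [305.1, 132.5] [ 0.708 -0.149 -0.005] [ 0.809 -0.056  0.045]
tile 0.6 [160.9, 272.5] [ 0.313  0.277 -0.006] [0.408 0.374 0.017]
tile 0.54 [384.7, 280.4] [ 0.267 -0.421 -0.006] [ 0.383 -0.242  0.027]
tile 0.42 [261.3, 181.1] [ 0.551 -0.045 -0.001] [0.665 0.062 0.054]
brush 0.84 [384.6, 282.9] [ 0.261 -0.423 -0.005] [ 0.385 -0.242  0.027]
screwdriver 0.57 [146.5, 198.4] [ 0.52   0.338 -0.001] [0.63  0.361 0.031]
```

Run:
```python
import cv2
a=cv2.imread('pics/top0.png');b=cv2.imread('pics/side0.png')
c=cv2.resize(a[160:270,290:400],(600,600),interpolation=cv2.INTER_CUBIC);cv2.imwrite('pics/topc.png',c)
c=cv2.resize(b[120:220,250:350],(600,600),interpolation=cv2.INTER_CUBIC);cv2.imwrite('pics/sidec.png',c)
```

```text
(no output)
```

View pics/top0.png

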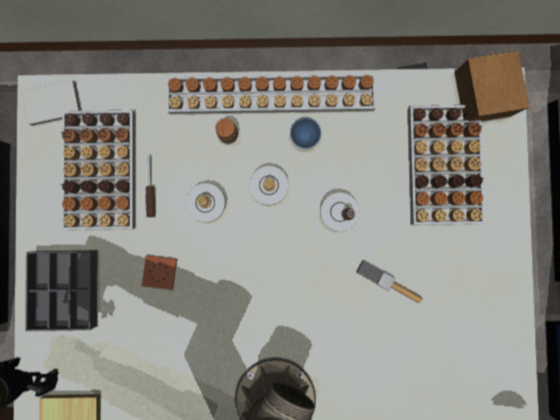

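View pics/side0.png

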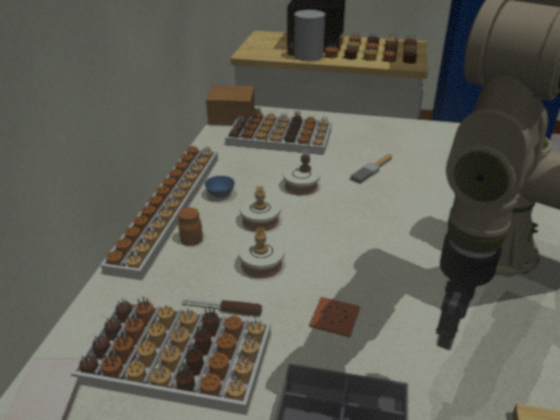

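View pics/topc.png

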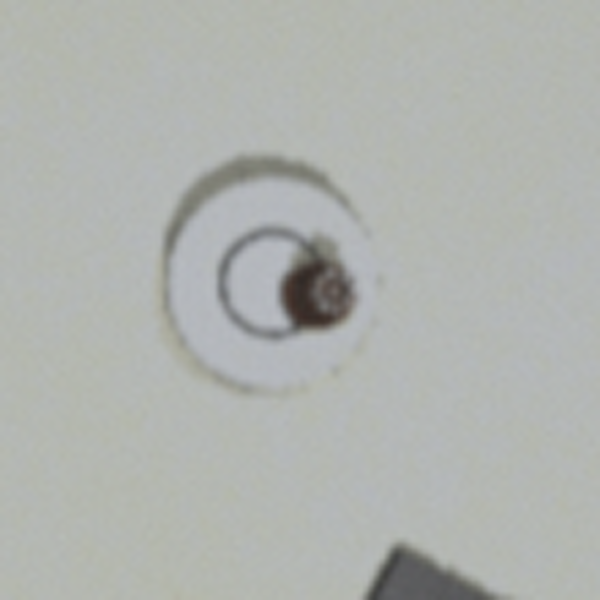

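View pics/sidec.png

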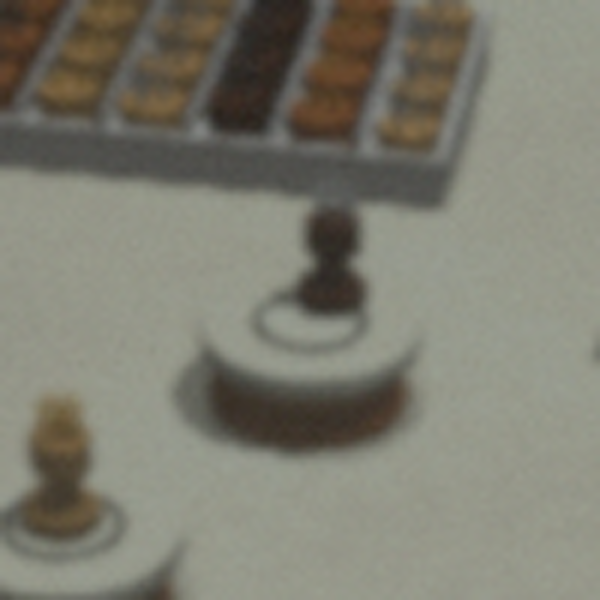

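```bash
cat >> h.py <<'E'
def rect(p,z,c,half=0.065,N=600):
    """metric orthophoto at height z; column = -y (right), row = -x (down)"""
    K=np.array([[p['fx'],0,p['cx']],[0,p['fy'],p['cy']],[0,0,1]])
    g=half*np.array([[1,1],[1,-1],[-1,-1],[-1,1]])+c
    w=np.c_[g,np.full(4,z)]
    q=cv2.projectPoints(w,np.array(p['rvec'],float),np.array(p['tvec'],float),K,None)[0].reshape(-1,2)
    H=cv2.getPerspectiveTransform(np.float32([[0,0],[N,0],[N,N],[0,N]]),np.float32(q))
    return cv2.warpPerspective(p['img'],H,(N,N),flags=cv2.INTER_CUBIC|cv2.WARP_INVERSE_MAP)
def topix(c0,xy,half=0.065,N=600):
    s=N/(2*half); return int(round((c0[1]+half-xy[1])*s)),int(round((c0[0]+half-xy[0])*s))
def draw(p,name,c0,circ,half=0.065):
    im=rect(p,circ[0][2],c0,half)
    im=cv2.cvtColor(im,cv2.COLOR_RGB2BGR)
    for x,y,z,r,col in circ: cv2.circle(im,topix(c0,(x,y),half),int(r*600/(2*half)),col,1)
    cv2.imwrite('pics/'+name,im)
E
python3 - <<'E'
from h import *
p=imaging.read_camera('top');q=imaging.read_camera('side')
c0=(.527,-.19)
for n,z in(('t45',.045),('t52',.056)):
  draw(p,n+'.png',c0,[(.527,-.19,z,.001,(0,0,255))])
draw(q,'s45.png',c0,[(.527,-.19,.045,.001,(0,0,255))])
# plate top centre from depth
R,u,v=cloud(p,np.ones((420,560),bool))
for a in((.527,-.19),(.608,.008),(.56,.186)):
  m=(abs(R[:,2]-.045)<.008)&(np.hypot(R[:,0]-a[0],R[:,1]-a[1])<.07)
  P=R[m];print('plate',P[:,:2].mean(0),(P[:,:2].min(0)+P[:,:2].max(0))/2,np.ptp(P,0),np.median(P[:,2]))
  m=(R[:,2]>.085)&(np.hypot(R[:,0]-a[0],R[:,1]-a[1])<.07)
  P=R[m];print('head',P.mean(0),P[:,2].max(),len(P))
E
```

```text
plate [ 0.52634942 -0.18744247] [ 0.52592278 -0.19056688] [0.1073003  0.1078958  0.01553325] 0.04473245284457611
head [ 0.51882497 -0.21117197  0.09639072] 0.11014874829150309 83
plate [0.60371529 0.00737321] [0.60491699 0.00821962] [0.10808992 0.10752683 0.01575148] 0.04438811023968627
head [0.60311349 0.00626462 0.0950837 ] 0.11360215353742852 83
plate [0.55656187 0.18591362] [0.55672021 0.18619126] [0.10733364 0.1077935  0.01547604] 0.04413493143517454
head [0.55796311 0.18647594 0.09604633] 0.11008002748488943 82
```

View pics/t45.png

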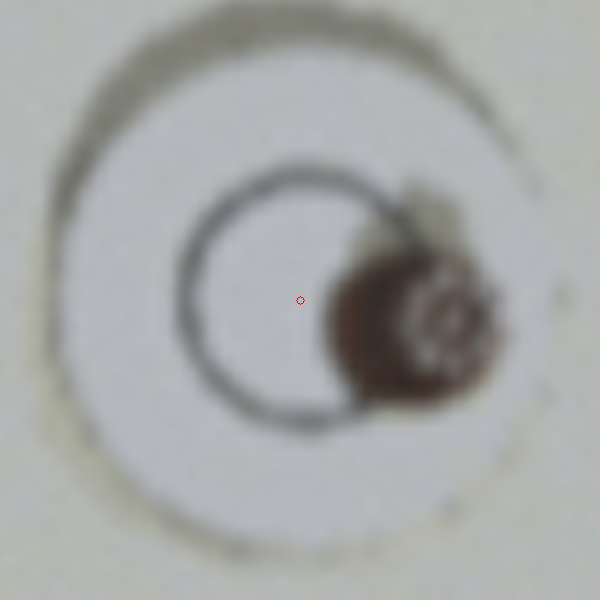

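View pics/t52.png

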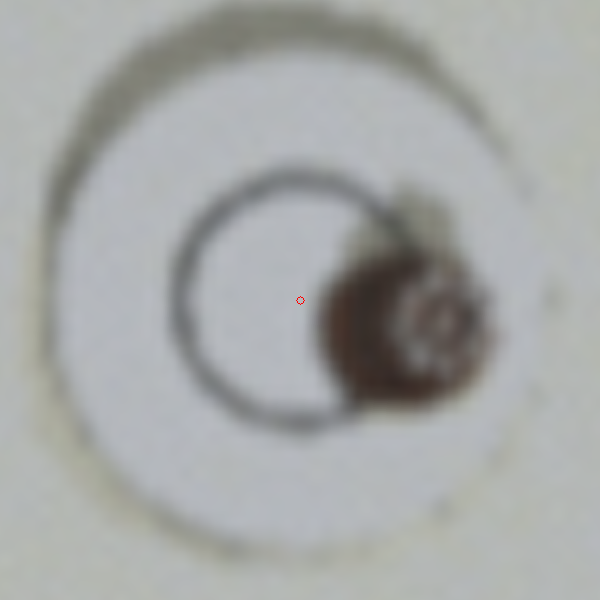

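View pics/s45.png

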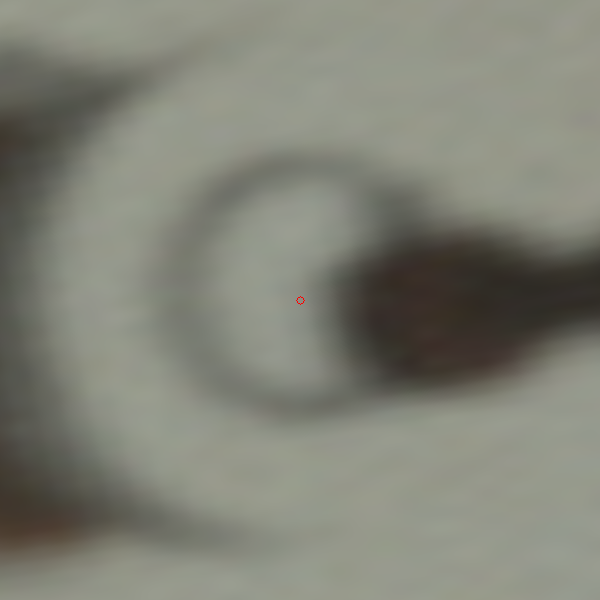

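```bash
cat >> h.py <<'E'
from scipy.optimize import minimize, least_squares
def K(p): return np.array([[p['fx'],0,p['cx']],[0,p['fy'],p['cy']],[0,0,1]])
def proj(p,w): return cv2.projectPoints(np.asarray(w,float),np.array(p['rvec'],float),np.array(p['tvec'],float),K(p),None)[0].reshape(-1,2)
T=np.linspace(0,2*np.pi,180,endpoint=False)
def samp(g,q): return cv2.remap(g,q[:,0].astype(np.float32).reshape(-1,1),q[:,1].astype(np.float32).reshape(-1,1),cv2.INTER_LINEAR).ravel()
def fit_ring(p,c0):
    g=cv2.cvtColor(p['img'],cv2.COLOR_RGB2GRAY).astype(np.float32)
    def f(c,r): return samp(g,proj(p,np.c_[c[0]+r*np.cos(T),c[1]+r*np.sin(T),np.full(180,.045)]))
    def cost(c): # ring darker than both sides, robust to occlusion
        d=np.minimum(f(c,.0195),f(c,.0335))-f(c,.0265); return -np.clip(d,-20,40).mean()
    b=min(((cost((c0[0]+i*.001,c0[1]+j*.001)),(c0[0]+i*.001,c0[1]+j*.001)) for i in range(-8,9) for j in range(-8,9)))
    r=minimize(cost,b[1],method='Nelder-Mead',options=dict(initial_simplex=np.array(b[1])+[[0,0],[.001,0],[0,.001]])); return r.x,r.fun
PROF=[(.0,.016),(.003,.018),(.011,.018),(.014,.009),(.03,.009),(.032,.014),(.048,.014),(.048,.0105),(.062,.0105)]
def sil(p,c,S=4,tilt=None,zb=.045):
    m=np.zeros((420*S,560*S),np.uint8)
    for (z1,r1),(z2,r2) in zip(PROF[:-1],PROF[1:]):
        w=np.r_[np.c_[c[0]+r1*np.cos(T),c[1]+r1*np.sin(T),np.full(180,zb+z1)],np.c_[c[0]+r2*np.cos(T),c[1]+r2*np.sin(T),np.full(180,zb+z2)]]
        h=cv2.convexHull(np.float32((proj(p,w)+.5)*S)); cv2.fillConvexPoly(m,np.int32(h.round()),255)
    return cv2.resize(m,(560,420),interpolation=cv2.INTER_AREA).astype(np.float32)/255
def fit_stamp(p,c0,zmax=.062,dark=True):
    g=p['img'].astype(np.float32)
    u,v=proj(p,[[c0[0],c0[1],.07]])[0]; u,v=int(u),int(v); sl=(slice(v-22,v+23),slice(u-22,u+23))
    I=g[sl][...,2] # blue: wood is darkest there
    bg=np.percentile(I,70); A=np.clip((bg-I)/(bg-np.percentile(I,3)),0,1)
    def cost(c):
        s=cv2.GaussianBlur(sil(p,c),(0,0),.6)[sl]; return ((s-A)**2).sum()
    b=min(((cost((c0[0]+i*.002,c0[1]+j*.002)),(c0[0]+i*.002,c0[1]+j*.002)) for i in range(-5,6) for j in range(-5,6)))
    r=minimize(cost,b[1],method='Nelder-Mead',options=dict(initial_simplex=np.array(b[1])+[[0,0],[.001,0],[0,.001]])); return r.x,r.fun
E
python3 - <<'E'
from h import *
p=imaging.read_camera('top');q=imaging.read_camera('side')
for n,c in(('a',(.526,-.19)),('b',(.605,.008)),('c',(.557,.186))):
  for k,i in(('top',p),('side',q)):
    print(n,k,'ring',fit_ring(i,c),'stamp',fit_stamp(i,(.519,-.211) if n=='a' else c))
E
```

```text
a top ring (array([ 0.5276921 , -0.19023425]), np.float64(-25.427013397216797)) stamp (array([ 0.52140993, -0.21154074]), np.float64(50.22551727294922))
a side ring (array([ 0.529875 , -0.1905625]), np.float64(-11.960509300231934)) stamp (array([ 0.52326794, -0.21225946]), np.float64(255.55813598632812))
b top ring (array([0.60491487, 0.0069296 ]), np.float64(-30.213335037231445)) stamp (array([0.60770117, 0.00580859]), np.float64(88.67904663085938))
b side ring (array([0.60712576, 0.00968455]), np.float64(2.316948890686035)) stamp (array([0.60835807, 0.00829993]), np.float64(132.1976776123047))
c top ring (array([0.55823301, 0.18627135]), np.float64(-27.18092918395996)) stamp (array([0.563552 , 0.1873551]), np.float64(112.22149658203125))
c side ring (array([0.56068982, 0.1891782 ]), np.float64(-3.6565918922424316)) stamp (array([0.56445898, 0.18447168]), np.float64(323.80078125))
```

```bash
python3 - <<'E'
s=open('h.py').read()
s=s.replace("def fit_ring(p,c0):","def fit_ring(p,c0,st=None):")
s=s.replace("d=np.minimum(f(c,.0195),f(c,.0335))-f(c,.0265); return","d=np.minimum(f(c,.0195),f(c,.0335))-f(c,.0265)\n        if st is not None: d=d[np.hypot(c[0]+.0265*np.cos(T)-st[0]-.008,c[1]+.0265*np.sin(T)-st[1])>.033]\n        return")
open('h.py','w').write(s)
E
python3 - <<'E'
from h import *
p=imaging.read_camera('top');q=imaging.read_camera('side')
for i in(p,q): print(fit_ring(i,(.526,-.19),(.522,-.212)))
c=fit_ring(p,(.526,-.19),(.522,-.212))[0]
draw(p,'o1.png',(.527,-.19),[(c[0],c[1],.045,.0265,(0,0,255)),(c[0],c[1],.045,.055,(0,255,0)),(.521,-.2125,.045,.016,(255,255,0))])
E
```

```text
(array([ 0.52738403, -0.1912124 ]), np.float64(-39.998023986816406))
(array([ 0.52987356, -0.19096694]), np.float64(-18.052650451660156))
```

View pics/o1.png

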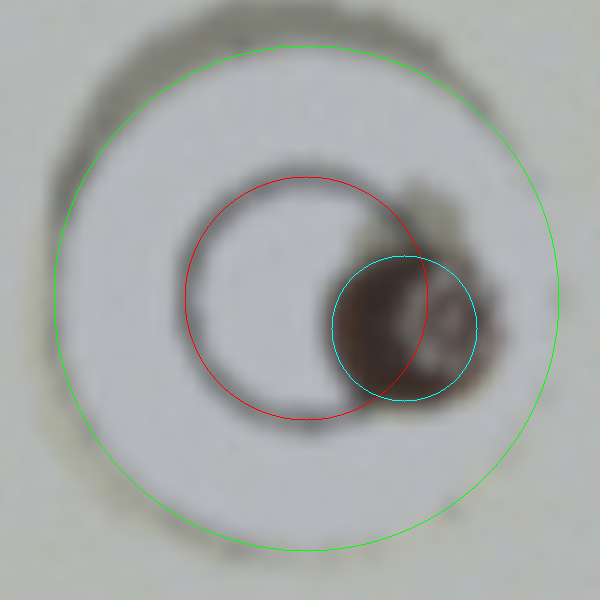

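Call:
{"api": "move_arm", "payload": {"deltas": [0.53, -0.046, -0.031, 0, 0, 0, 0, 0.53, -0.046, -0.031, 0, 0, 0, 0, 0.53, -0.046, -0.031, 0, 0, 0, 0, 0.53, -0.046, -0.031, 0, 0, 0, 0, 0.53, -0.046, -0.031, 0, 0, 0, 0, 0.53, -0.046, -0.031, 0, 0, 0, 0, 0.53, -0.046, -0.031, 0, 0, 0, 0, 0.53, -0.046, -0.031, 0, 0, 0, 0], "squeeze": 20}}

```text
clock: 2.2
tcp_pos: [0.4494, 0.2018, 0.2426]
orientation: [0.0, 0.15, 0.989, 0.0]
wrist_force: [0.4, 0.9, 0.4]
finger_gap: 0.0201
```

Call:
{"api": "move_arm", "payload": {"deltas": [0.53, -0.024, -0.051, 0, 0, 0, 0, 0.53, -0.024, -0.051, 0, 0, 0, 0, 0.53, -0.024, -0.051, 0, 0, 0, 0, 0.53, -0.024, -0.051, 0, 0, 0, 0, 0.53, -0.024, -0.051, 0, 0, 0, 0, 0.53, -0.024, -0.051, 0, 0, 0, 0, 0.53, -0.024, -0.051, 0, 0, 0, 0, 0.53, -0.024, -0.051, 0, 0, 0, 0]}}

```text
clock: 3.2
tcp_pos: [0.511, -0.2452, 0.2424]
orientation: [0.0, 0.15, 0.989, 0.0]
wrist_force: [1.4, 0.6, 0.1]
finger_gap: 0.0201
```

Call:
{"api": "move_arm", "payload": {"deltas": [0.53, 0, 0, 0, 0, 0, 10, 0.53, 0, 0, 0, 0, 0, 10, 0.53, 0, 0, 0, 0, 0, 10, 0.53, 0, 0, 0, 0, 0, 10, 0.53, 0, 0, 0, 0, 0, 10, 0.53, 0, 0, 0, 0, 0, 10, 0.53, 0, 0, 0, 0, 0, 10, 0.53, 0, 0, 0, 0, 0, 10, 0.53, 0, 0, 0, 0, 0, 10, 0.53, 0, 0, 0, 0, 0, 0]}}

```text
clock: 4.45
tcp_pos: [0.5109, -0.2432, 0.2423]
orientation: [-0.0, 0.805, 0.594, 0.0]
wrist_force: [-0.5, -0.2, 0.2]
finger_gap: 0.0199
```

```bash
cat >> h.py <<'E'
def st():
    from scipy.spatial.transform import Rotation as Ro
    s=env.get_state();q=s['orientation'];R=Ro.from_quat(q[[1,2,3,0]]).as_matrix()
    print('t',round(s['clock'],2),'tcp',s['tcp_pos'].round(4),'gap',round(s['finger_gap'],4),'F',s['wrist_force'].round(2));print('x',R[:,0].round(4),'y',R[:,1].round(4),'z',R[:,2].round(4)); return s,R
E
python3 - <<'E'
from h import *
s,R=st();print(s['joint_pos'].round(3))
d=np.array([.5095,-.248,.12])-s['tcp_pos'];print('tool delta to above',R.T@d)
p=imaging.read_camera('top')
C,u,v=cloud(p,np.ones((420,560),bool))
q=imaging.read_camera('side');save(q,'s2.png')
C,u,v=cloud(q,np.ones((420,560),bool));m=(np.hypot(C[:,0]-s['tcp_pos'][0],C[:,1]-s['tcp_pos'][1])<.05)&(C[:,2]>.15)
print('lowest gripper z',np.sort(C[m][:,2])[[0,3,10,20]])
E
```

```text
t 4.45 tcp [ 0.5109 -0.2432  0.2423] gap 0.0199 F [-0.51 -0.24  0.25]
x [2.945e-01 9.557e-01 1.000e-04] y [ 0.9557 -0.2945  0.    ] z [ 1.e-04  1.e-04 -1.e+00]
[-0.586  0.295  0.021  1.297  0.     1.283]
tool delta to above [-4.97611960e-03  7.25309152e-05  1.22266895e-01]
lowest gripper z [0.23095287 0.23370491 0.23652534 0.23887667]
```

View pics/s2.png

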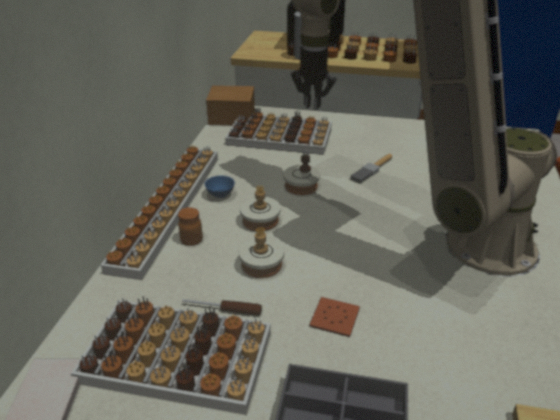

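Call:
{"api": "move_arm", "payload": {"deltas": [0.53, -0.005, 0, 0.02, 0, 0, 0, 0.53, 0, 0, 0.04, 0, 0, 0, 0.53, 0, 0, 0.04, 0, 0, 0, 0.53, 0, 0, 0.03, 0, 0, 0, 0.53, 0, 0, 0.02, 0, 0, 0, 0.53, 0, 0, 0.015, 0, 0, 0, 0.53, 0, 0, 0.008, 0, 0, 0, 0.53, 0, 0, 0.004, 0, 0, 0, 0.53, 0, 0, 0, 0, 0, 0]}}

```text
clock: 5.68
tcp_pos: [0.5097, -0.2482, 0.0656]
orientation: [0.0, 0.805, 0.593, 0.0]
wrist_force: [0.3, -0.2, -0.1]
finger_gap: 0.0205
```

Run:
```python
from h import *
s,R=st()
q=imaging.read_camera('side');p=imaging.read_camera('top')
C,u,v=cloud(q,np.ones((420,560),bool));m=(np.hypot(C[:,0]-s['tcp_pos'][0],C[:,1]-s['tcp_pos'][1])<.04)&(C[:,2]>.02)
a=cv2.resize(q['img'][110:210,255:355],(400,400),interpolation=2);b=cv2.resize(p['img'][160:260,290:390],(400,400),interpolation=2)
cv2.imwrite('pics/s3.png',np.hstack([a,b])[...,::-1])
print('stamp-tcp in tool',R.T@(np.array([.521,-.212,.045])-s['tcp_pos']))
```

```text
t 5.67 tcp [ 0.5097 -0.2482  0.0656] gap 0.0205 F [ 0.33 -0.23 -0.07]
x [ 2.960e-01  9.552e-01 -1.000e-04] y [ 9.552e-01 -2.960e-01  6.000e-04] z [ 5.e-04 -2.e-04 -1.e+00]
stamp-tcp in tool [0.03791114 0.0001212  0.02059464]
```

View pics/s3.png

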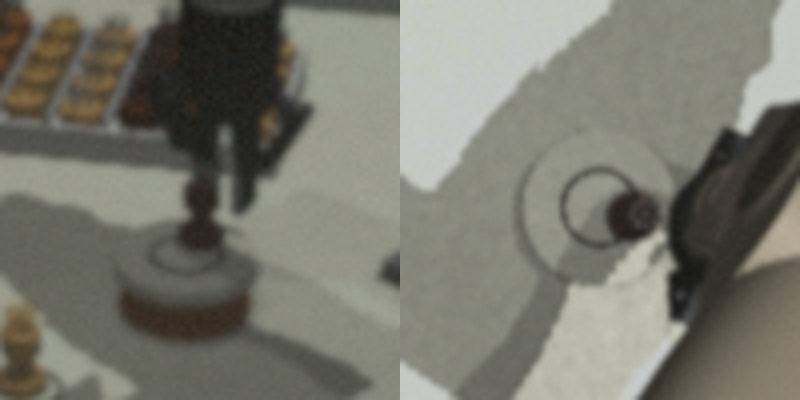

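Call:
{"api": "move_arm", "payload": {"deltas": [0.53, 0, 0, 0.003, 0, 0, 0, 0.53, 0, 0, 0.002, 0, 0, 0, 0.53, 0.003, 0, 0, 0, 0, 0, 0.53, 0.003, 0, 0, 0, 0, 0, 0.53, 0.002, 0, 0, 0, 0, 0, 0.53, 0.0015, 0, 0, 0, 0, 0, 0.53, 0, 0, 0, 0, 0, 0]}}

```text
clock: 6.65
tcp_pos: [0.5123, -0.2388, 0.0603]
orientation: [0.0, 0.805, 0.593, 0.0]
wrist_force: [-0.4, 0.5, 0.0]
finger_gap: 0.0202
```

Call:
{"api": "move_arm", "payload": {"deltas": [0.53, 0.0015, 0, 0, 0, 0, 0, 0.53, 0.0015, 0, 0, 0, 0, 0, 0.53, 0.0015, 0, 0, 0, 0, 0, 0.53, 0.0015, 0, 0, 0, 0, 0, 0.53, 0.0015, 0, 0, 0, 0, 0, 0.53, 0, 0, 0, 0, 0, 0]}}

```text
clock: 7.4
tcp_pos: [0.5145, -0.2316, 0.0603]
orientation: [-0.0, 0.805, 0.593, 0.0]
wrist_force: [0.0, -1.2, -0.8]
finger_gap: 0.0202
```

```bash
cat > look.py <<'E'
import sys
from h import *
s,R=st()
q=imaging.read_camera('side');p=imaging.read_camera('top')
a=cv2.resize(q['img'][130:200,265:335],(400,400),interpolation=2);b=cv2.resize(p['img'][175:245,305:375],(400,400),interpolation=2)
cv2.imwrite('pics/'+sys.argv[1],np.hstack([a,b])[...,::-1])
C,u,v=cloud(p,np.ones((420,560),bool));m=(C[:,2]>.088)&(C[:,2]<.112)&(np.hypot(C[:,0]-.524,C[:,1]+.2)<.03)
print('n',m.sum(),C[m].mean(0) if m.any() else '', C[m].max(0) if m.any() else '')
E
python3 look.py a1.png
```

```text
t 7.4 tcp [ 0.5145 -0.2316  0.0603] gap 0.0202 F [ 0.04 -1.2  -0.76]
x [2.961e-01 9.552e-01 2.000e-04] y [ 0.9552 -0.2961 -0.    ] z [ 0.e+00  2.e-04 -1.e+00]
n 52 [ 0.52021605 -0.20381994  0.0951123 ] [ 0.53183106 -0.19639859  0.11060743]
```

View pics/a1.png

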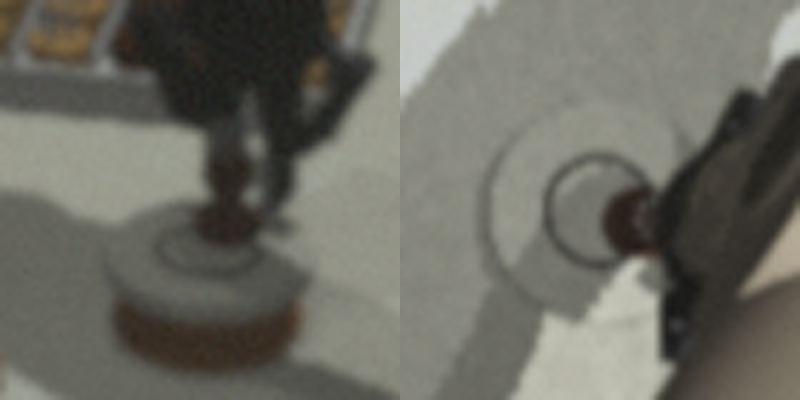

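Call:
{"api": "move_arm", "payload": {"deltas": [0.53, 0.0015, 0, 0, 0, 0, 0, 0.53, 0.0015, 0, 0, 0, 0, 0, 0.53, 0.0015, 0, 0, 0, 0, 0, 0.53, 0.0015, 0, 0, 0, 0, 0, 0.53, 0.0015, 0, 0, 0, 0, 0, 0.53, 0.0015, 0, 0, 0, 0, 0, 0.53, 0, 0, 0, 0, 0, 0]}}

```text
clock: 8.38
tcp_pos: [0.5172, -0.223, 0.0603]
orientation: [-0.0, 0.805, 0.593, 0.0]
wrist_force: [0.7, 0.3, 0.2]
finger_gap: 0.0202
```

```bash
python3 look.py a2.png
```

```text
t 8.38 tcp [ 0.5172 -0.223   0.0603] gap 0.0202 F [0.66 0.26 0.23]
x [2.961e-01 9.552e-01 2.000e-04] y [ 0.9552 -0.2961  0.    ] z [ 1.e-04  2.e-04 -1.e+00]
n 49 [ 0.52188901 -0.19464232  0.09554573] [ 0.53450808 -0.1865358   0.11032476]
```

View pics/a2.png

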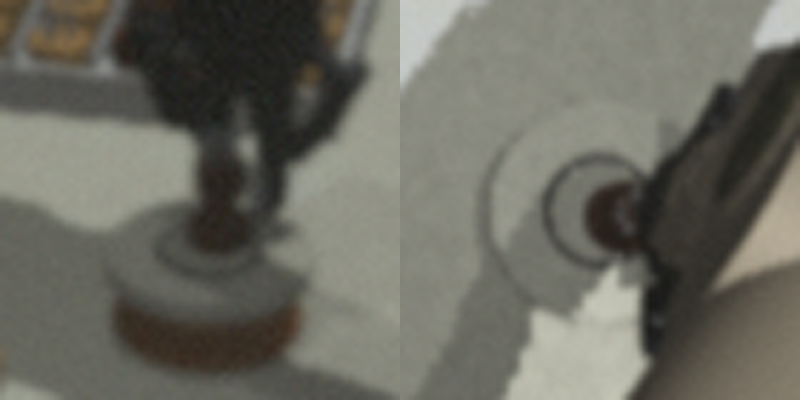

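Call:
{"api": "move_arm", "payload": {"deltas": [0.53, 0.0015, 0, 0, 0, 0, 0, 0.53, 0.0015, 0, 0, 0, 0, 0, 0.53, 0.0015, 0, 0, 0, 0, 0, 0.53, 0.0015, 0, 0, 0, 0, 0, 0.53, 0, 0, 0, 0, 0, 0, 0.53, -0.003, 0, 0, 0, 0, 0, 0.53, -0.01, 0, 0, 0, 0, 0, 0.53, -0.02, 0, 0, 0, 0, 0, 0.53, -0.02, 0, 0, 0, 0, 0, 0.53, 0, 0, 0, 0, 0, 0]}}

```text
clock: 9.72
tcp_pos: [0.5027, -0.2704, 0.0603]
orientation: [0.0, 0.806, 0.592, 0.0]
wrist_force: [-0.0, 0.9, -0.7]
finger_gap: 0.02
```

```bash
python3 look.py a3.png
cat > meas.py <<'E'
from h import *
for n in('top','side'):
    i=imaging.read_camera(n); a=fit_ring(i,(.528,-.191)); b=fit_stamp(i,(.527,-.195))
    print(n,a,b,'off mm',(1000*(b[0]-a[0])).round(1))
E
python3 meas.py
```

```text
t 9.72 tcp [ 0.5027 -0.2704  0.0603] gap 0.02 F [-0.    0.85 -0.7 ]
x [ 2.993e-01  9.541e-01 -3.000e-04] y [ 9.541e-01 -2.993e-01  6.000e-04] z [ 5.e-04 -4.e-04 -1.e+00]
n 82 [ 0.52415148 -0.19376054  0.0962192 ] [ 0.53713847 -0.1803638   0.10979422]
top (array([ 0.52733106, -0.19090662]), np.float64(-17.552457809448242)) (array([ 0.52389365, -0.19756795]), np.float64(92.8117446899414)) off mm [-3.4 -6.7]
side (array([ 0.52975244, -0.18878035]), np.float64(0.2825792133808136)) (array([ 0.5250338 , -0.18734361]), np.float64(306.32464599609375)) off mm [-4.7  1.4]
```

View pics/a3.png

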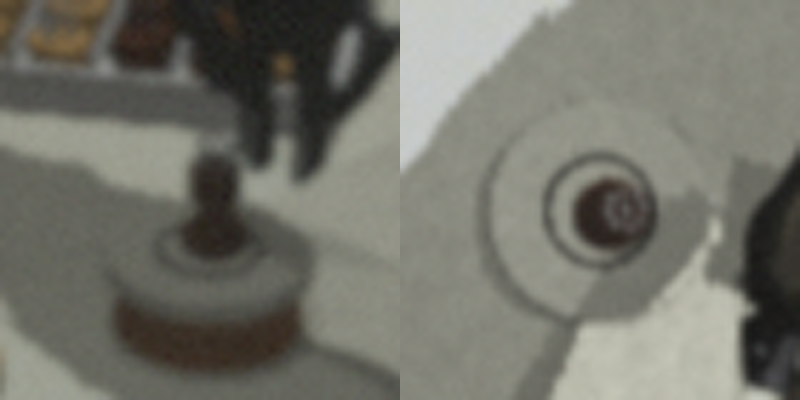

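Run:
```python
from h import *
p=imaging.read_camera('top');q=imaging.read_camera('side')
out=[]
for i,c in((p,(.5275,-.1915)),(q,(.5295,-.191))):
  im=cv2.convertScaleAbs(rect(i,.045,c,.035,400),alpha=1.6)
  for r in(.025,.028): cv2.circle(im,(200,200),int(r*400/.07),(0,255,0),1)
  # foot at offsets (-2,-2): underside circle via height shift
  out.append(im)
cv2.imwrite('pics/r3.png',np.hstack(out)[...,::-1])
```

```text
(no output)
```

View pics/r3.png

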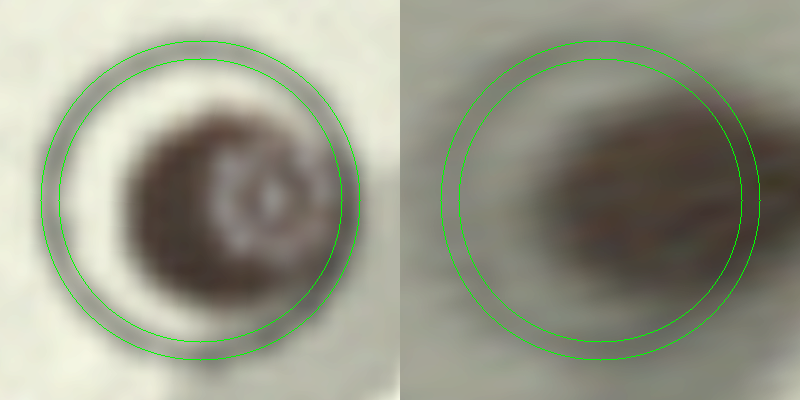

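Call:
{"api": "move_arm", "payload": {"deltas": [0.53, 0.02, 0, 0, 0, 0, 0, 0.53, 0.02, 0, 0, 0, 0, 0, 0.53, 0.007, 0, 0, 0, 0, 0, 0.53, 0.003, 0, 0, 0, 0, 0, 0.53, 0, 0, 0, 0, 0, 0]}}

```text
clock: 10.65
tcp_pos: [0.5182, -0.2201, 0.0603]
orientation: [0.0, 0.805, 0.593, 0.0]
wrist_force: [0.4, -0.3, 0.5]
finger_gap: 0.0201
```

Call:
{"api": "move_arm", "payload": {"deltas": [0.53, 0.002, 0, 0, 0, 0, 0, 0.53, 0.0015, 0, 0, 0, 0, 0, 0.53, 0.0015, 0, 0, 0, 0, 0, 0.53, 0.0015, 0, 0, 0, 0, 0, 0.53, 0.0015, 0, 0, 0, 0, 0, 0.53, 0.0015, 0, 0, 0, 0, 0, 0.53, 0, 0, 0, 0, 0, 0]}}

```text
clock: 11.52
tcp_pos: [0.5208, -0.2111, 0.0603]
orientation: [-0.0, 0.805, 0.593, 0.0]
wrist_force: [-0.1, 0.5, 0.1]
finger_gap: 0.0201
```

Call:
{"api": "move_arm", "payload": {"deltas": [0.53, -0.003, 0, 0, 0, 0, 0, 0.53, -0.01, 0, 0, 0, 0, 0, 0.53, -0.02, 0, 0, 0, 0, 0, 0.53, -0.02, 0, 0, 0, 0, 0, 0.53, 0, 0, -0.03, 0, 0, 0, 0.53, 0, 0, -0.05, 0, 0, 0, 0.53, 0, 0, -0.05, 0, 0, 0, 0.53, -0.03, 0, -0.05, 0, 0, 0, 0.53, -0.03, 0, 0, 0, 0, 0, 0.53, 0, 0, 0, 0, 0, 0]}}

```text
clock: 12.78
tcp_pos: [0.4865, -0.3223, 0.2409]
orientation: [0.001, 0.806, 0.592, 0.0]
wrist_force: [-0.3, 0.7, -0.2]
finger_gap: 0.0198
```

Run:
```python
from h import *
st()
p=imaging.read_camera('top');q=imaging.read_camera('side');save(p,'top4.png');save(q,'side4.png')
out=[]
for i,c,al in((p,(.5275,-.1915),1.3),(q,(.5295,-.191),1.3)):
  im=cv2.convertScaleAbs(rect(i,.045,c,.035,400),alpha=al)
  for r in(.025,.028): cv2.circle(im,(200,200),int(r*400/.07),(0,255,0),1)
  out.append(im)
cv2.imwrite('pics/r4.png',np.hstack(out)[...,::-1])
print(fit_stamp(p,(.5275,-.1915)))
for t in('stamp','pale_b','jar','bowl'):
  for r in imaging.recognise(p,t): print(t,r)
```

```text
t 12.78 tcp [ 0.4865 -0.3223  0.2409] gap 0.0198 F [-0.31  0.66 -0.23]
x [ 0.3001  0.9539 -0.001 ] y [ 0.9539 -0.3001  0.0015] z [ 0.0011 -0.0014 -1.    ]
(array([ 0.52724378, -0.18791212]), np.float64(58.309974670410156))
stamp {'centre': [336.9, 213.4], 'confidence': 0.63}
pale_b {'centre': [205.8, 202.7], 'confidence': 0.64}
pale_b {'centre': [272.3, 186.8], 'confidence': 0.42}
bowl {'centre': [302.9, 133.7], 'confidence': 0.94}
```

View pics/r4.png

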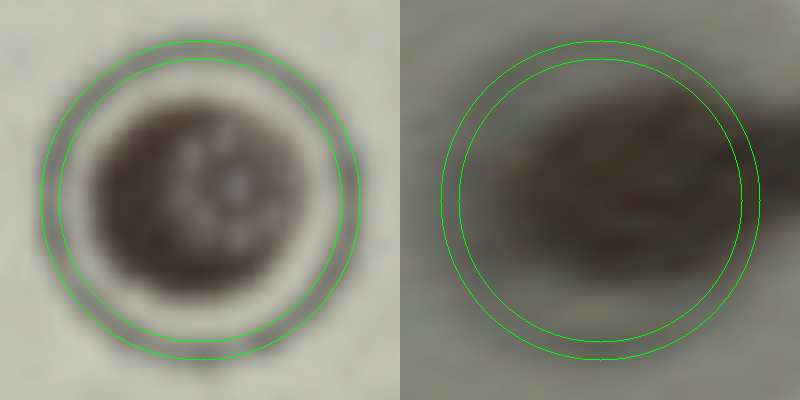

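View pics/side4.png

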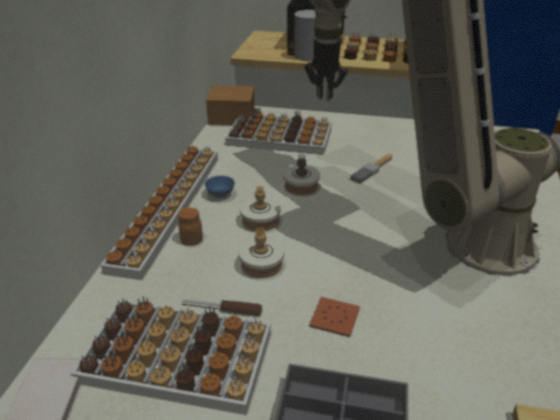

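View pics/top4.png

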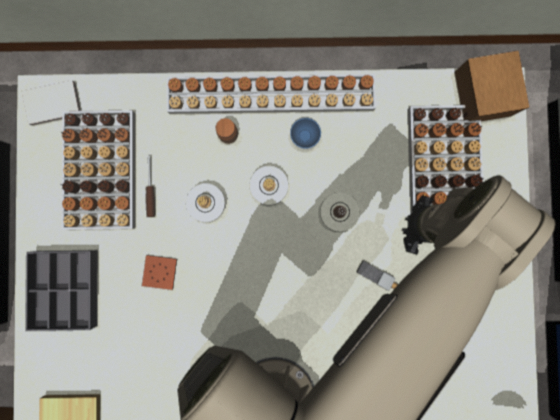

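```bash
python3 -c "
from h import *
st();print(order.hand_in())"
```

```text
t 13.07 tcp [ 0.4872 -0.3185  0.2397] gap 0.02 F [-0.4   0.84  0.55]
x [2.956e-01 9.553e-01 7.000e-04] y [ 0.9553 -0.2956 -0.0012] z [-9.0e-04  1.1e-03 -1.0e+00]
the job is handed in; nothing more can be done
None
```

The dark stamp now stands upright and wholly inside the black ring. I handed the job in at 13.1 s, with the hand about 24 cm up and touching nothing.

I slid it with slow 1.5–2 mm pushes, low on the foot, using both fingertips set 20 mm apart. There were two passes; wrist force read under about 1.5 N after each move. The jaws never pinched or lifted it.

**Position:** In the final top view the foot is about 2 mm past the ring's centre, towards +y. That leaves a clear white margin of at least about 4 mm all round.

**Cross-checks:**
- My automatic silhouette fit on the last top picture put the foot about 3.5 mm past centre in +y, which is still inside the ring.
- The side picture's flattened view was too blurred to give a number. It agrees that the stamp is upright and inside the ring.
- After the first pass, the arm's shadow made the automatic fits of the two cameras disagree by up to 8 mm. I used the flattened top view with the ring overlaid instead.

**Everything else:** The pale stamps and the other things look unmoved in the last pictures. The network did not find the jar in the last top picture, but it is plainly visible in its place.

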